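# Change over the capped charging outlets

### The arm

A 6-joint arm with a two-finger parallel gripper is mounted at the origin on the work surface. World frame = base frame: x ahead of the robot, y to its left, z up, the work surface at z = 0. Lengths are in mm, angles in rad, forces in N, time in s.
With the tool pointing down it reaches from about 300 to 775 mm from the base axis. Payload 14.6 kg.
Tool frame: the origin (TCP) lies on the centre line of the jaws, within the pads' length; the fingertips stand 19 mm ahead of it and the grasp point (between the pads) is the TCP (bot.tip_reach is the distance from the TCP to the fingertips, in mm); y points along the fingers, x is the direction in which the jaws open and shut, and the axes are right-handed (so a half turn about y gives the same grasp; the last joint's range is limited). The gripper opens to 85 mm and grips with 20 to 120 N. Pads are 22 mm wide; open, the fingers measure 114 mm over their backs; the gripper's body (76 mm by 85 mm) begins 54 mm behind the grasp point. The pads swing forward as they close: fully open they stand 13 mm farther back than shut.
Start: joints at [1.107, 0.3, 1.521, -0, 1.321, -0.067], TCP at [212.555, 507.257, 250.281] pointing down, gripper open.
Joint ranges: [-3.03, 3.03], [-0.79, 2.21], [0.23, 2.52], [-1.04, 4.18], [0, 3.07], [-2.55, 2.55]. Speed limits (rad/s): [2.22, 2.22, 2.57, 3.14, 3.14, 3.14].

### API

Orientations are given as a unit quaternion [w, x, y, z].
In Python, from rig import bot gives the robot as it stands. Calls block until the motion is done:
- bot.move_to(position, orientation): joint-space move of the TCP to a pose.
- bot.servo_line(position, attitude=None, speed=150, until_force=None): straight line of the TCP; attitude=None keeps the orientation; speed is the mean speed in mm/s. With until_force (N) it stops when the force on the tool has changed by that much, and returns True; else False.
- bot.move_joints(angles): joint-space move.
- bot.move_gripper(opening, grip_force=None): finger opening in mm; grip_force is the grip in N (None keeps the last); returns when the fingers have stopped.
- bot.dwell(seconds).
- bot.ik(position, orientation): joint angles nearest the present ones, or None.
- bot.read_state(): the state.
- bot.read_camera(name): name is "side" or "top"; returns a dict with "image" (480x640x3 uint8, blue, green, red), "depth" (480x640 float32, mm along the optical axis (not along the pixel's ray), 0 where there is no reading), "fovy" (degrees; the focal length in pixels is half the picture's height over the tangent of half this angle, whatever the lens; pixels are square), "cx", "cy" (the principal point, pixels), "k1" (the pictures are not rectified: a ray, as slopes to the right and down, at radius r is drawn at 1 + k1 r^2 times it, then the intrinsics apply), "eye" and "attitude" of the camera in the world. Camera axes: x right, y down, z forward; pixel columns grow to the right and rows downward; lengths in mm; the calibration is good to about 2 mm. A picture is of the moment at which its call begins.
A pose or a line that the arm cannot do raises bot.MotionError and nothing moves.
- bot.finish_job(): hands the job in, once; it reports no verdict.
The state is a dict: "clock": time; "joint_positions": joint angles; "qvel": joint speeds; "effort": joint torques, N m; "ee_pos": TCP position; "tool_rot": TCP orientation; "ft_force": force on the tool from outside, world axes, zero at the start; "moment": the same for the moment, N m; "grip_width": finger opening in mm.
Only numpy, scipy, OpenCV 4.12 (cv2) and the standard library are available. Lean on these libraries where they do the work, as an engineer would, in place of code of your own. Each camera call takes 0.05 s, during which the arm holds its last target. There are 200 camera calls.

### The job

Only one charging outlet may be open at a time. First press the raised round cap down until it is fully home, then pull the long bar-shaped cap straight up until it clicks into its upper position and let go. Leave the square cap shut and do not disturb the things lying about.

Things in the scene. Friction and masses are not known exactly. Their poses are not given: they have to be found in the camera images.
- round_cap_top (a point): centre of the round cap's top face; z up, x and y along its outlet box's. World height 91 mm with the cap home, 115 mm fully up. The cap is grey plastic, a round dome 60 mm across (63 at its foot) and 40 mm high; it starts fully up on its steel stem. Under it: a fixed black outlet box, 120 (x) x 100 (y) x 50 mm high.
- round_cap (a joint): height of the round cap in m: 0 = pressed fully home, 0.024 = fully up (open). A two-position detent needs about 9 N to pass the middle (0.012), either way; past it the cap snaps on by itself to that end, and stays there.
- bar_cap_top (a point): centre of the bar cap's top face; z up, x and y along its outlet box's. World height 91 mm with the cap home, 115 mm fully up. The cap is a grey plastic bar, 110 mm long along x, 26 mm wide along y, 40 mm high, to be gripped across its width; it starts pressed home. Under it: a fixed black outlet box, 120 (x) x 100 (y) x 50 mm high.
- bar_cap (a joint): height of the bar cap in m: 0 = pressed fully home, 0.024 = fully up (open). A two-position detent needs about 9 N to pass the middle (0.012), either way; past it the cap snaps on by itself to that end, and stays there.
- square_cap_top (a point): centre of the square cap's top face; z up, x and y along its outlet box's. World height 91 mm with the cap home, 115 mm fully up. The cap is a grey plastic block 54 x 54 x 40 mm; it starts pressed home and stays so. Under it: a fixed black outlet box, 120 (x) x 100 (y) x 50 mm high.
- square_cap (a joint): height of the square cap in m: 0 = pressed fully home, 0.024 = fully up (open). A two-position detent needs about 9 N to pass the middle (0.012), either way; past it the cap snaps on by itself to that end, and stays there.
- battery: bystander, loose: silver hard-cased battery pack, 138 x 47 x 25 mm; origin at the centre of its underside
- spare_battery: bystander, loose: a second, equal silver battery pack, 138 x 47 x 25 mm; origin at the centre of its underside
- wheel_wrench: bystander, loose: purple cross-shaped wheel wrench, 112 x 78 x 20 mm; origin at the centre of its underside
- spur_gear: bystander, loose: white toothed spur gear lying flat, 75 mm across, 13 mm high; origin at the centre of its underside
- transponder: bystander, loose: green transponder, 62 x 34 x 14 mm; origin at the centre of its underside
- driver: bystander, loose: screwdriver lying flat, 180 mm long; origin at the centre of its underside
- tyre: bystander, loose: black tyre lying flat, 84 mm across, 28 mm high; origin at the centre of its underside

How it is judged:
By the outcome, as a careful person would: the job done as asked, in the order asked, and still so for the second after the job is handed in, with the robot touching nothing.
It also fails if it takes over 45 s, if anything falls off the work surface, if the arm or the gripper's body presses on something with over 40 N, if the wrist force passes 120 N, or if a joint passes its speed limit or range.

## Working session

There is one attempt and no reset: what is moved stays moved. The work goes in short steps, each a Python script; the robot and the scene stay as the last script left them, time stands still between calls to the robot, and variables do not carry over. Pictures are saved under pics/ and viewed, about 8 in all and at most 12, crops included, and the job is handed in when it is done.

```bash
mkdir -p pics; cat > h.py <<'E'
import numpy as np, cv2
from rig import bot
from scipy.spatial.transform import Rotation as R
def cloud(c):
    d=c["depth"];h,w=d.shape;f=h/2/np.tan(np.radians(c["fovy"])/2)
    K=np.array([[f,0,c["cx"]],[0,f,c["cy"]],[0,0,1.]])
    u,v=np.meshgrid(np.arange(w),np.arange(h))
    p=np.stack([u,v],-1).reshape(-1,1,2).astype(np.float64)
    s=cv2.undistortPoints(p,K,np.array([c["k1"],0,0,0.])).reshape(h,w,2)
    P=np.dstack([s*d[...,None],d])
    q=np.array(c["attitude"])
    W=P@R.from_quat(q[[1,2,3,0]]).as_matrix().T+np.array(c["eye"])
    W[d==0]=np.nan
    return W
E
python3 - <<'E'
from h import *
for n in("top","side"):
    c=bot.read_camera(n);cv2.imwrite(f"pics/{n}0.png",c["image"]);np.save(n+"0.npy",cloud(c))
    print(n,c["eye"],c["attitude"],c["fovy"],c["k1"])
print(bot.read_state()["tool_rot"])
E
```

```text
top [ 472.0223397    10.32899535 1248.35387965] [-0.0362021   0.71170272 -0.70084877  0.03129936] 49.10441372600033 0.0061405992259245465
side [ 160.98929742 -723.45483406  716.67789229] [-0.43714709  0.85871728 -0.23864641  0.12064384] 52.07885629511712 -0.10838064558582056
[-0.58855149  0.58892672  0.39132037 -0.39197045]
```

View pics/top0.png

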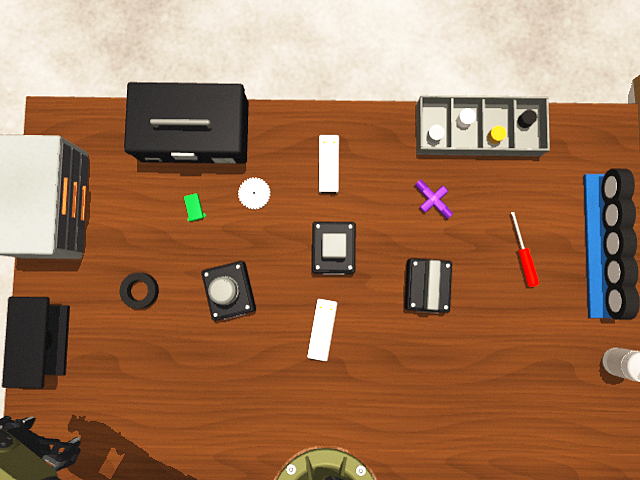

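View pics/side0.png

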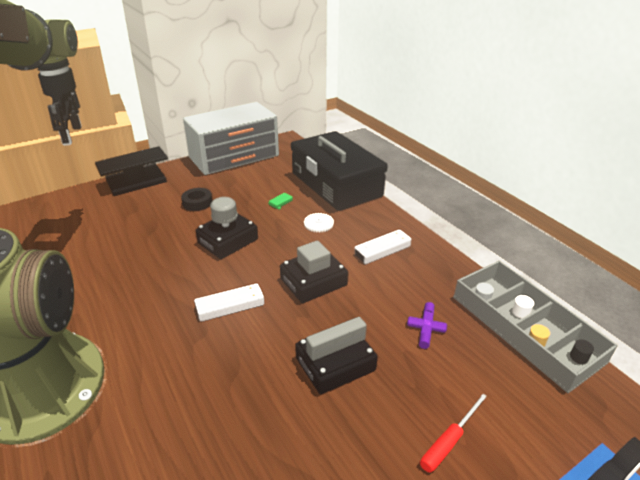

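Top view: the round cap is at about (223,291), the bar cap at (433,285) and the square cap at (334,246). The batteries are at (322,330) and (329,163). The side view shows the round cap up and the bar and square caps down.

```bash
python3 - <<'E'
from h import *
for cam in ("top","side"):
    W=np.load(cam+"0.npy")
    boxes={"top":dict(round=(223,291,45),bar=(433,285,45),sq=(334,246,45)),"side":dict(round=(224,212,45),bar=(336,340,50),sq=(314,260,45))}[cam]
    for n,(u,v,r) in boxes.items():
        P=W[v-r:v+r,u-r:u+r].reshape(-1,3);P=P[~np.isnan(P[:,2])]
        hi=np.percentile(P[:,2],99.5);T=P[(P[:,2]>hi-8)&(P[:,2]<hi+8)]
        (c,s,a)=cv2.minAreaRect(T[:,:2].astype(np.float32))
        B=P[(P[:,2]>40)&(P[:,2]<56)]
        print(cam,n,len(T),"z",hi.round(1),np.median(T[:,2]).round(1),"mean",T.mean(0).round(1),"rect",np.round(c,1),np.round(s,1),round(a,1),"box",[np.round(x,1) for x in cv2.minAreaRect(B[:,:2].astype(np.float32))])
E
```

```text
top round 562 z 118.2 114.9 mean [480.1 231.6 114.9] rect [479.2 232.5] [58.6 57.2] 21.1 box [array([480.4, 232.2]), array([121.8, 100.1]), np.float64(14.8)]
top bar 582 z 93.9 90.8 mean [ 499.2 -228.6   90.7] rect [ 499.7 -229.1] [ 26.7 111.8] 87.2 box [array([ 499.8, -228.5]), array([100. , 121.1]), np.float64(86.5)]
top sq 561 z 94.4 91.3 mean [584.4  -9.   91.3] rect [584.6  -9.1] [51.7 51.1] 0.9 box [array([584.8,  -8.7]), array([118.5,  97.3]), np.float64(0.7)]
side round 276 z 115.6 113.8 mean [476.1 222.3 113.2] rect [477.9 227.3] [55.6 56.4] 43.6 box [array([477.2, 226. ]), array([120. ,  97.4]), np.float64(14.4)]
side bar 794 z 91.5 89.9 mean [ 494.6 -235.9   89.4] rect [ 497.1 -233.5] [ 29.4 110.2] 87.0 box [array([ 496.6, -236.1]), array([ 97.4, 119.4]), np.float64(85.4)]
side sq 444 z 92.0 90.2 mean [579.7 -17.2  89.9] rect [581.4 -13.9] [54.5 55. ] 1.1 box [array([582.1, -16.1]), array([100.6, 122.5]), np.float64(87.9)]
```

```bash
cat >> h.py <<'E'
def down(t):
    s,c=np.sin(t),np.cos(t)
    q=R.from_matrix(np.array([[c,0,-s],[s,0,c],[0,-1,0]])).as_quat()
    return [q[3],q[0],q[1],q[2]]
def st(l=""):
    s=bot.read_state();print(l,round(s["clock"],2),np.round(s["ee_pos"],1),np.round(s["ft_force"],1),round(s["grip_width"],1))
def best(p,deg):
    o=[(abs(j[5]),t) for t in (np.radians(deg),np.radians(deg+180),np.radians(deg-180)) if (j:=bot.ik(p,down(t))) is not None]
    print(o);return down(min(o)[1])
E
python3 - <<'E'
from h import *
st();bot.move_gripper(0)
p=[479,230.5,180];q=best(p,104)
bot.move_to(p,q);st("above")
bot.servo_line([479,230.5,145],speed=100)
print(bot.servo_line([479,230.5,108],speed=30,until_force=28));st("pressed")
c=bot.read_camera("side");cv2.imwrite("pics/p1.png",cv2.resize(c["image"][130:290,140:340],None,fx=3,fy=3))
E
```

```text
0.1 [212.5 507.1 249.8] [ 0.  -0.2 -0.3] 85.5
[(np.float64(1.4355453981540827), np.float64(1.8151424220741028)), (np.float64(1.7060472554357107), np.float64(4.956735075663896)), (np.float64(1.7060472554357107), np.float64(-1.3264502315156905))]
above 2.32 [478.8 231.1 180.2] [-0.6  0.4  0.3] 0.1
True
pressed 3.96 [479.  230.5 110. ] [-3.4 -1.9  8.8] 0.4
```

View pics/p1.png

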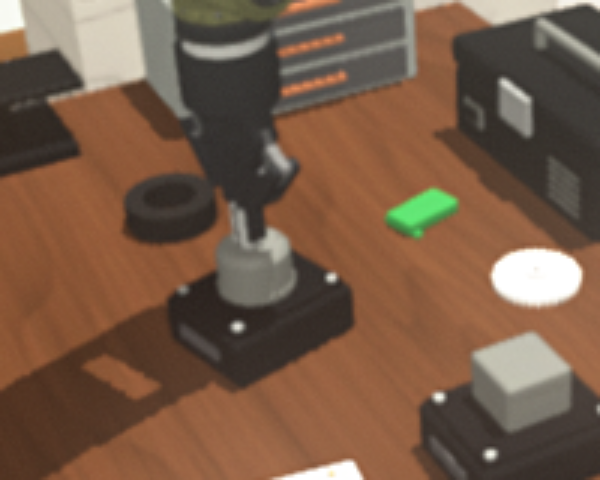

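The round cap (crop about (255,265)) sits on its box with no stem showing. The fingertips are at z = 91, which is the home height. Next I'll retreat, confirm by depth, and grip the bar.

```bash
python3 - <<'E'
from h import *
bot.servo_line([479,230.5,200],speed=120);bot.move_gripper(60,40)
p=[498.5,-230.5,200];q=best(p,87);bot.move_to(p,q);st("above bar")
W=cloud(bot.read_camera("top"));P=W[246:336,178:268].reshape(-1,3)
print("round z",np.nanpercentile(P[:,2],[97,99.5]))
bot.servo_line([498.5,-230.5,115],speed=120)
for n in("side",):
    c=bot.read_camera(n);cv2.imwrite("pics/p2.png",cv2.resize(c["image"][220:420,240:440],None,fx=3,fy=3))
E
```

```text
[(np.float64(2.018234162247106), np.float64(1.5184364492350666)), (np.float64(1.123358491342687), np.float64(4.6600291028248595)), (np.float64(1.123358491342687), np.float64(-1.6231562043547265))]
above bar 7.7 [ 498.6 -230.1  200. ] [-0.5  0.4 -0.3] 59.6
round z [91.22587914 94.18962078]
```

View pics/p2.png

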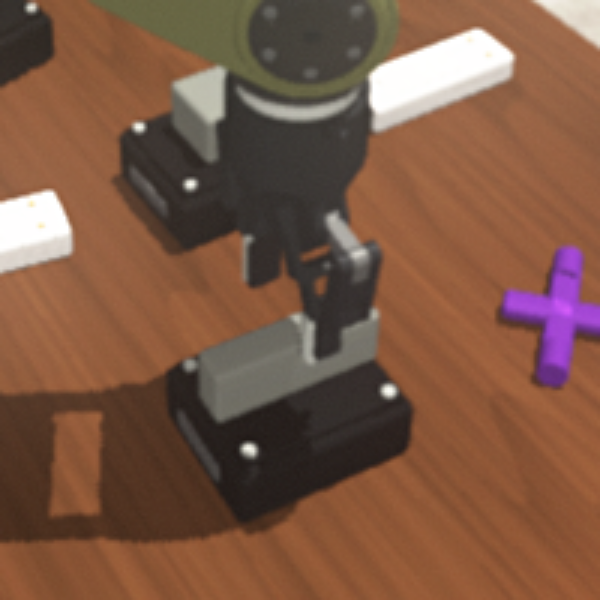

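The fingers straddle the bar, at crop (255,260) and (335,330). The round cap's depth reads 91 mm, so it is home. Now I'll go down, grip and pull.

```bash
python3 - <<'E'
from h import *
print(bot.servo_line([498.5,-230.5,79],speed=60,until_force=15));st("down")
bot.move_gripper(15,60);st("grip")
for z in (85,91,97,103):
    bot.servo_line([498.5,-230.5,z],speed=30);st("pull")
bot.dwell(0.3);st("up")
E
```

```text
False
down 9.41 [ 498.6 -230.6   79.2] [-0.1  0.6  0.6] 60.1
grip 9.81 [ 498.6 -231.3   79.7] [-2.1 -5.8  4.5] 25.0
pull 10.16 [ 498.6 -231.2   85. ] [ 1.4 -7.3 -5.9] 25.1
pull 10.51 [ 498.6 -231.3   91.5] [-0.3 -6.2 -1. ] 24.9
pull 10.86 [ 498.6 -231.3   98. ] [-3.2 -3.9  5.5] 25.2
pull 11.21 [ 498.6 -231.2  103.7] [-1.2 -6.   3.3] 25.1
up 11.51 [ 498.6 -231.2  103.7] [-2.1 -6.3  3.1] 24.8
```

Before letting go I'd expect the bar at its upper stop. I'll release, retreat and check.

```bash
python3 - <<'E'
from h import *
bot.move_gripper(60);st("rel")
bot.servo_line([498.5,-230.5,220],speed=120)
bot.move_to([350,-400,280],bot.read_state()["tool_rot"]);st()
c=bot.read_camera("top");W=cloud(c);cv2.imwrite("pics/p3.png",c["image"])
for n,(u,v) in dict(round=(223,291),bar=(433,285),sq=(334,246)).items():
    P=W[v-45:v+45,u-45:u+45,2];print(n,np.nanpercentile(P,[97,99.5]))
W=cloud(c:=bot.read_camera("side"));cv2.imwrite("pics/p4.png",c["image"])
E
```

```text
rel 11.94 [ 498.5 -230.4  103. ] [ 0.5 -0.5  0.8] 59.5
 13.99 [ 350.6 -399.3  279.4] [-0.2  0.  -1. ] 59.9
round [91.08417522 94.19648174]
bar [115.20729313 117.77202934]
sq [91.67757549 94.59266252]
```

View pics/p3.png

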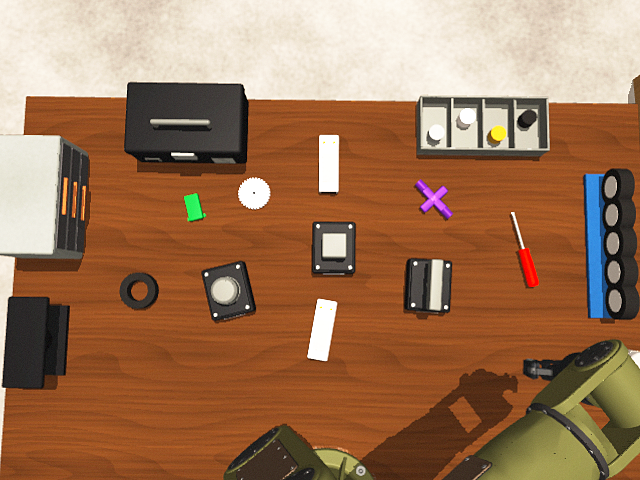

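View pics/p4.png

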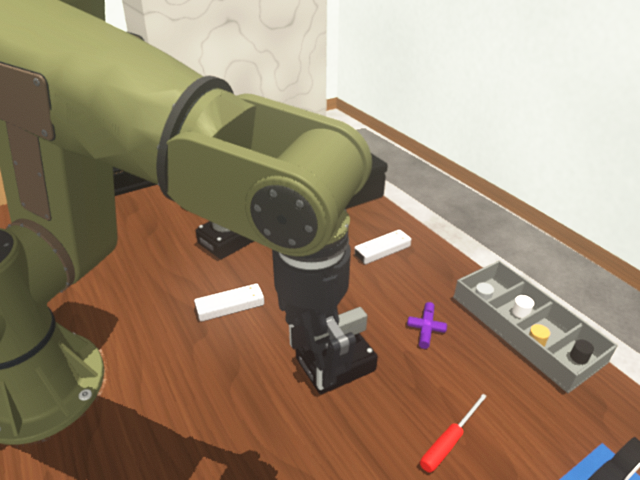

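The top view shows the bar at (435,285) up at 115 mm. The round cap (225,291) and the square cap (334,246) are home at 91 mm. All the bystanders are where they were, and the arm is clear of everything.

```bash
python3 -c "
from rig import bot
bot.finish_job()"
```

```text
the job is handed in; nothing more can be done
```

The job is done and handed in at about 14 s on the robot's clock. I pressed the round cap home with closed fingertips, then gripped the bar cap across its width, pulled it straight up 24 mm, let go and moved the arm away.

- **Cap heights:** the last top-camera depths were about 91 mm for the round cap (home), 115 mm for the bar cap (fully up) and 91 mm for the square cap (still shut).
- **Things lying about:** in the last top view none of them had visibly moved.
- **Forces:** the press was set to stop at a 28 N change, and every force I logged was under 10 N.
- **Disagreements:** the two cameras differed by about 2–5 mm on the cap positions, so I used a value between them. The last side view was partly blocked by the arm, so the final check rests on the top camera.

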